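Walk a tube block round to the reader's fence

ROBOT

A 6-joint arm with a two-finger parallel gripper is mounted at the origin on the work surface. World frame = base frame: x ahead of the robot, y to its left, z up, the work surface at z = 0. Lengths are in mm, angles in rad, forces in N, time in s.
With the tool pointing down it reaches from about 250 to 775 mm from the base axis. Payload 4 kg.
Tool frame: the origin (TCP) lies on the centre line of the jaws, within the pads' length; the fingertips stand arm.tip_reach ahead of it and the grasp point (between the pads) is the TCP (arm.tip_reach is the distance from the TCP to the fingertips, in mm); z points along the fingers, y is the direction in which the jaws open and shut (so a half turn about z gives the same grasp; the last joint's range is limited). The gripper opens to 85 mm and grips with 20 to 120 N. Pads are 22 mm wide; open, the fingers measure 114 mm over their backs; the gripper's body (76 mm by 85 mm) begins 54 mm behind the grasp point. The pads swing forward as they close: fully open they stand 13 mm farther back than shut.
Start: joints at [-1.383, 0.087, 1.371, -0, 1.684, -0.103], TCP at [157.692, -526.924, 250.341] pointing down, gripper open.
Joint ranges: [-3.1, 3.1], [-0.76, 2.03], [0.27, 2.55], [-1.08, 4.22], [0.17, 2.65], [-2.57, 2.57]. Speed limits (rad/s): [2.79, 2.79, 3.14, 3.14, 3.14, 3.14].

INTERFACE

Orientations are given as a rotation vector (axis times angle).
In Python, from plant import arm, imaging, regions_of gives the robot as it stands.
- The arm moves only by the tool drive_tool, never from a script. Its argument "commands" is a list of rows, each a list of 3 entries, a list of its own where there are three numbers: the shift along the tool's x, y, z in m, then the turn about the tool's z in degrees, then the opening, from -1 (shut) to 1 (fully open), so that 0 is half open. A call has 1 to 5 rows; each row shifts and turns the commanded pose from where the row before left it, along the tool's axes as they then stand; what a row does not reach is not made up. A row lasts 1/12 s, in which the tool goes at most 41.7 mm and 7.16 degrees, less where a joint would pass 70% of its speed; a pose out of reach is approached as far as the arm can. A call is refused whole if a number of a shift passes 0.0417 or a number of a turn 7.16, either way. A call with a gripper value outside its range is refused whole. The fingers move at their own pace and stop on an object; "force" is the grip in N (left out, the last holds). Time passes only in rows, so rows that do not move let the fingers close. It gives the time, the measured TCP pose, the force and the opening at its end, in the units of the state.
- arm.sense(): the state, without advancing time (a new reading comes with each control period).
- imaging.capture(name): name is "scene" or "top"; returns a dict with "image" (480x640x3 uint8, red, green, blue), "fx", "fy", "cx", "cy" (pixels), "position" and "orientation" of the camera in the world. Camera axes: x right, y up, looking along -z (the intrinsics and any distortion apply to the point x, -y, -z); pixel columns grow to the right and rows downward; lengths in mm; the calibration is good to about 2 mm. A picture is of the moment at which its call begins. There is no depth.
- arm.finish_job(): hands the job in, once; it reports no verdict.
Trained networks look in a picture, given as the dict that the camera call returned (one of the last four; its "shot" number tells which), for a name from the list of things; names that differ only in an ending like _2 or _b are one class to them, and where a whole thing is asked for, a point or a joint stands for the part that bears it (a point fixed in the world has none). Each returns a list of dicts, best first, with "confidence" (0 to 1); they miss things now and then, are a little off and sometimes report something else, mostly with a low value. They report only what shows in the picture. A call takes as long as a camera call.
- regions_of(picture, label): "pixels" (480x640 bool, what is visible of it) and "bbox" ([centre column, centre row, width, height] in pixels, round what is visible of it).
The state is a dict: "time": time; "joint_positions": joint angles; "dq": joint speeds; "tau": joint torques, N m; "eef_pos": TCP position; "orientation": TCP orientation; "wrist_force": force on the tool from outside, world axes, zero at the start; "wrist_torque": the same for the moment, N m; "grip_width": opening from 0.0 (shut) to 1.0 (fully open).
Only numpy, scipy, OpenCV 4.12 (cv2) and the standard library are available. Lean on these libraries where they do the work, as an engineer would, in place of code of your own. Each camera call takes 0.05 s, during which the arm holds its last target. There are 200 camera calls.

TASK

The heavy drilled aluminium tube block stands askew on the bench in front of the low white reader. Without pinching or lifting it, walk it round by pushing its corners in turn with the fingertips until one of its two long sides squarely faces the reader's aluminium fence, keeping it clear of the fence while it is still askew; then push it up until that whole long side lies flush against the fence, not overhanging either end. Leave the tube rack, the jar and the dropper bottle alone, and finish clear of everything.

Things in the scene. Friction and masses are not known exactly. Their poses are not given: they have to be found in the camera images.
- block: Tube block: loose bare grey aluminium slab, 0.7 to 1.0 kg, 96 mm (x) by 125 mm (y, the long way) by 34 mm high, 3 x 4 open 14 mm wells in its top. Origin: centre of its underside, on the bench; z up. Its two long sides, at x = -48 and +48 mm, are alike; either may face the fence. Slides and turns under a push of some 2 to 7 N and stops with the push. Too wide to take between the fingers.
- reader: Low white reader with its fence, fixed. Origin at bench height, middle of the foot of the fence's front face; x points square to the fence, away from the robot into the reader; y runs along the fence. Fence: straight bare grey aluminium bar, y -130 to +130 mm, 30 mm high, x 0 to 14 mm. White housing behind it: 300 mm long, 44 mm high, to x = 135 mm.
- fence (a point): Middle of the fence's front face, 15 mm above the bench; axes as the reader's.
- rack: Bystander: white tube rack with capped tubes, 60 mm (x) by 130 mm (y), 77 mm high, loose. Origin at the centre of its underside. Leave alone.
- jar: Bystander: white round jar with red cap, 60 mm diameter, 80 mm high, loose. Origin at the centre of its underside. Leave alone.
- dropper: Bystander: small amber dropper bottle with black collar and red bulb, 39 mm diameter, 84 mm high, loose. Origin at the centre of its underside. Leave alone.

How it is judged:
By the outcome, as a careful person would: the job done as asked, in the order asked, and still so for the second after the job is handed in, with the robot touching nothing.
It also fails if it takes over 72 s, if anything falls off the work surface, if the arm or the gripper's body presses on something with over 40 N, if the wrist force passes 120 N, or if a joint passes its speed limit or range.

## Working session

There is one attempt and no reset: what is moved stays moved. The work goes in short steps, Python scripts to look and compute and a tool call to move; the robot and the scene stay as the last step left them, time stands still between calls to the robot, and variables do not carry over. Pictures are saved under pics/ and viewed, about 8 in all and at most 12, crops included, and the job is handed in when it is done.

Besides the shell and the picture viewer there is one more tool, called after "Emit:" by a JSON object that holds its "fn" and its "kwargs". drive_tool: Moves the arm, as the interface text tells. Its arguments: {"type":"object","properties":{"commands":{"type":"array","items":{"type":"array"}},"force":{"type":"number"}},"required":["commands"]}

```bash
ls; mkdir -p pics; cat > h.py <<'E'
import numpy as np, cv2
from scipy.spatial.transform import Rotation as R
from plant import arm, imaging, regions_of
def rot(o):
    o=np.array(o,float)
    return R.from_rotvec(o).as_matrix() if o.size==3 else (R.from_quat(o).as_matrix() if o.size==4 else o.reshape(3,3))
def ray(p,uv,z):
    uv=np.atleast_2d(uv).astype(float)
    d=np.c_[(uv[:,0]-p['cx'])/p['fx'],-(uv[:,1]-p['cy'])/p['fy'],-np.ones(len(uv))]@rot(p['orientation']).T
    c=np.array(p['position']); return c+d*((z-c[2])/d[:,2])[:,None]
def proj(p,X):
    q=(np.atleast_2d(X)-np.array(p['position']))@rot(p['orientation'])
    return np.c_[p['cx']+p['fx']*q[:,0]/-q[:,2],p['cy']-p['fy']*q[:,1]/-q[:,2]]
def save(n,im): cv2.imwrite('pics/'+n+'.png',im[:,:,::-1])
E
python3 - <<'E'
from h import *
print(arm.sense(),arm.tip_reach)
for n in('top','scene'):
    p=imaging.capture(n); save(n+'0',p['image']); print({k:v for k,v in p.items() if k!='image'})
    if n=='top':
        for l in('block','reader','rack','jar','dropper'):
            for r in regions_of(p,l)[:2]:
                c,_=max(((c,cv2.contourArea(c)) for c in cv2.findContours(r['pixels'].astype('uint8'),0,2)[0]),key=lambda t:t[1])
                b=cv2.boxPoints(cv2.minAreaRect(c)); print(l,r['confidence'],r['bbox'],b.round(1).tolist(),ray(p,b,{'block':34,'reader':44,'rack':77,'jar':80,'dropper':84}[l]).round(0)[:,:2].tolist())
E
```

```text
pics
{'time': 0.0, 'joint_positions': array([-1.38310324e+00,  8.79639559e-02,  1.37230891e+00, -1.34146838e-05,
        1.68356483e+00, -1.03090769e-01]), 'dq': array([ 1.16615266e-03, -1.11560227e-03,  8.50191290e-04,  1.09517640e-04,
        5.21404256e-04,  1.51153835e-05]), 'tau': array([ 2.93458936e-05, -3.51873279e+01, -3.13267243e+01, -1.46082657e-04,
        1.10030884e-02, -1.19727571e-05]), 'eef_pos': array([ 157.59664688, -526.45545072,  249.10643956]), 'orientation': array([-3.10622786e+00, -4.54827468e-01,  1.69931432e-04]), 'wrist_force': array([-0.40325741, -0.21214551, -0.55691174]), 'wrist_torque': array([-0.0365589 ,  0.03491955, -0.04195711]), 'grip_width': 1.0044277289725971} 19.0
{'fx': 475.60114411891493, 'fy': 475.60114411891493, 'cx': 319.3552203052823, 'cy': 227.33541362885555, 'position': array([ 370.09363718,   22.00553588, 1044.75841216]), 'orientation': array([ 0.12259086, -0.16380377, -1.57099006]), 'shot': 1}
block 0.84 [335.9, 239.4, 65.5, 66.6] [[301.3999938964844, 223.3000030517578], [342.29998779296875, 200.60000610351562], [371.0, 252.5], [330.0, 
[... 336 characters left out ...]
, [656.0, 144.0]]
rack 0.91 [160.2, 252.5, 69.5, 40.3] [[124.30000305175781, 242.39999389648438], [190.8000030517578, 230.89999389648438], [196.10000610351562, 261.79998779296875], [129.60000610351562, 273.29998779296875]] [[518.0, 393.0], [542.0, 260.0], [478.0, 247.0], [455.0, 379.0]]
dropper 0.96 [486.4, 270.4, 26.2, 17.3] [[472.0, 260.0], [497.0, 260.0], [497.0, 278.0], [472.0, 278.0]] [[478.0, -316.0], [478.0, -368.0], [441.0, -365.0], [442.0, -313.0]]
{'fx': 464.3273049226199, 'fy': 464.3273049226199, 'cx': 321.21017606367724, 'cy': 241.6017878106384, 'position': array([1222.71447908, -103.42293487,  854.92206119]), 'orientation': array([0.56389144, 0.48818704, 1.37084564]), 'shot': 2}
```

```bash
python3 - <<'E'
from h import *
im=cv2.imread('pics/top0.png'); cv2.imwrite('pics/top0c.png',cv2.resize(im[80:290,200:400],None,fx=2.8,fy=2.8,interpolation=cv2.INTER_CUBIC))
E
```

```text
(no output)
```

View pics/top0.png

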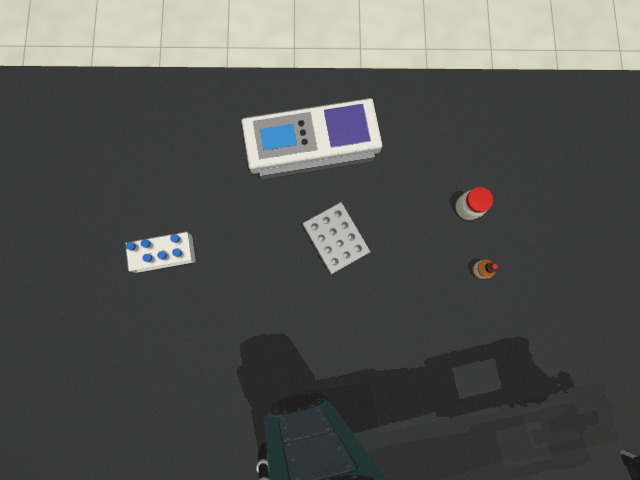

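View pics/top0c.png

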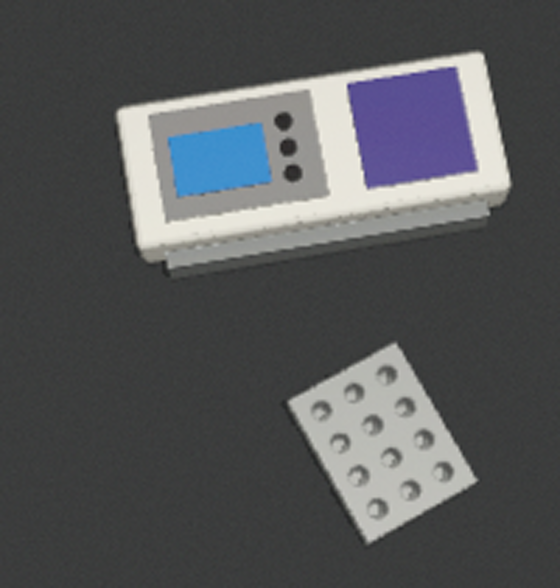

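The picture shows the reader at about (311,140) with its fence on the near side. The block is at about (336,239) with its long axis about 70° off, the rack is at (160,252), the jar at (475,204) and the dropper at (486,269). Next I fit the poses of the reader and block and overlay them on the picture.

```bash
cat >> h.py <<'E'
from scipy.optimize import least_squares
BLK=np.array([[48,62.5,34],[-48,62.5,34],[-48,-62.5,34],[48,-62.5,34]],float)
def pose(q,X):
    c,s=np.cos(q[2]),np.sin(q[2]); return np.c_[q[0]+c*X[:,0]-s*X[:,1],q[1]+s*X[:,0]+c*X[:,1],X[:,2]]
def fit(p,X,uv,q0): 
    r=least_squares(lambda q:(proj(p,pose(q,X))-uv).ravel(),q0,x_scale=[10,10,.1]); return r.x,np.abs(r.fun).max()
def corners(mask):
    c=max(cv2.findContours(mask.astype('uint8'),0,1)[0],key=cv2.contourArea)
    return c[:,0,:].astype(float)
def hullfit(p,mask,H,q0,P):
    # fit silhouette IoU-like: signed distance of contour points to projected solid's hull
    pts=corners(mask)
    def f(q):
        h=cv2.convexHull(proj(p,pose(q,P)).astype(np.float32))
        return [cv2.pointPolygonTest(h,(float(a),float(b)),True) for a,b in pts]
    r=least_squares(f,q0,x_scale=[10,10,.1],diff_step=1e-3,loss='soft_l1'); return r.x,np.abs(r.fun).mean()
BOX=np.vstack([BLK,BLK*[1,1,0]])
def block(p,q0):
    rs=regions_of(p,'block')
    if not rs: return None
    q,e=hullfit(p,rs[0]['pixels'],0,q0,BOX); return q,e,rs[0]['confidence']
E
python3 - <<'E'
from h import *
p=imaging.capture('top'); k=lambda a:np.array(a)/2.8+[200,80]
q,e=fit(p,np.array([[135,150,44],[135,-150,44],[0,130,30],[0,-130,30],[0,130,0],[0,-130,0.]]),k([[118,108],[483,52],[168,266],[489,216],[170,277],[491,227]]),[670,0,.17]); print('reader',q,np.degrees(q[2]),e)
qc,e=fit(p,BLK[[0,1,2,3]],k([[396,343],[288,402],[368,544],[477,481]]),[534,-41,np.radians(27.6-90+180)]) 
print('x',qc,e)
for d in (27.6-90,27.6+90):
  for o in ([[288,402],[368,544],[477,481],[396,343]],[[396,343],[288,402],[368,544],[477,481]],[[477,481],[396,343],[288,402],[368,544]],[[368,544],[477,481],[396,343],[288,402]]):
    qq,e=fit(p,BLK,k(o),[534,-41,np.radians(d)])
    if e<3: print('block',qq,np.degrees(qq[2]),e); qb=qq
b=block(p,qb); print('net block',b,np.degrees(b[0][2]))
im=cv2.resize(p['image'][80:290,200:400],None,fx=2.8,fy=2.8,interpolation=cv2.INTER_CUBIC)
for Q,X in((q,[[0,130,30],[0,-130,30],[14,-130,30],[14,130,30]]),(q,[[0,130,0],[0,-130,0],[0,-130,30],[0,130,30]]),(q,[[135,150,44],[135,-150,44],[14,-150,44],[14,150,44]]),(b[0],BLK)):
    cv2.polylines(im,[((proj(p,pose(Q,np.array(X,float)))-[200,80])*2.8).astype(int)],True,(255,0,0))
save('ov',im)
np.save('reader.npy',q)
c,s=np.cos(q[2]),np.sin(q[2]);T=np.array([[c,s],[-s,c]])
print('block in reader',T@(b[0][:2]-q[:2]),np.degrees(b[0][2]-q[2]),'tcp',T@(arm.sense()['eef_pos'][:2]-q[:2]))
for l,z in(('jar',80),('dropper',84),('rack',77)):
    for r in regions_of(p,l): print(l,r['confidence'],T@(ray(p,r['bbox'][:2],z/2)[0,:2]-q[:2]))
E
```

```text
reader [ 6.94715039e+02 -3.68773504e+00  1.64897582e-01] 9.44793549858121 1.8478107007255176
x [533.39870718 -42.04500176  -1.06314392] 0.2826375870711786
block [533.39870718 -42.04500174  -1.06314392] -60.91365943305508 0.282637582444238
block [533.39870718 -42.04500181  -4.20473657] -240.91365945692465 0.28263758676257567
block [533.39870718 -42.04500176  -1.06314392] -60.91365946354293 0.2826375870711786
block [533.39870718 -42.04500175   2.07844874] 119.0863405554387 0.28263758448650833
net block (array([534.64521468, -41.62630906,   2.07970142]), np.float64(0.40804515689179655), 0.95) 119.15811383568139
block in reader [-164.12617093  -11.1482736 ] 109.71017833710019 tcp [-615.6325088  -427.95946014]
jar 0.71 [-144.14336937 -318.98193249]
rack 0.96 [-133.69168328  360.79531856]
rack 0.57 [-169.03218791   -9.57581255]
```

View pics/ov.png

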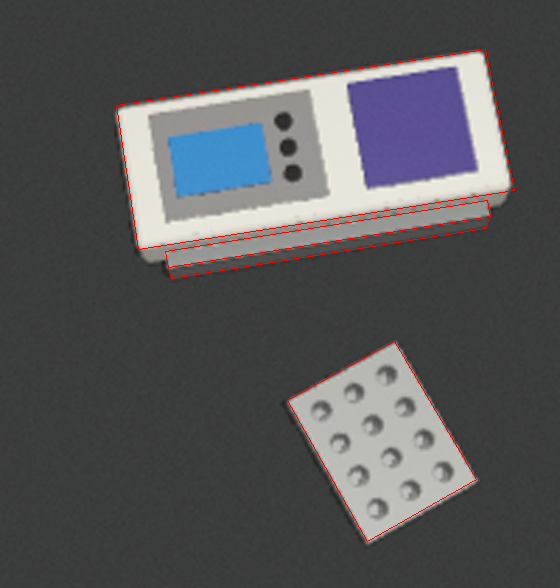

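The overlay matches: fence front edge at crop (168,267)–(489,215), block outline on all four corners. In the reader frame the block is at (-164,-11) and needs about +70° counter-clockwise. I'll go above its near-left corner with the gripper shut and the tool lined up with the reader.

Emit:
{"fn": "drive_tool", "kwargs": {"commands": [[[0,0,0],7.1,-1],[[0.0259,-0.0322,0],0.1,-1],[[0.0259,-0.0322,0],0,-1],[[0.0259,-0.0322,0],0,-1],[[0.0259,-0.0322,0],0,-1]]}}

```text
time: 1.02
eef_pos: [239.0, -381.4, 250.2]
orientation: [-3.131, -0.257, -0.0]
wrist_force: [1.5, -0.1, 0.2]
grip_width: 0.297
```

Emit:
{"fn": "drive_tool", "kwargs": {"commands": [[[0.0259,-0.0322,0],0,-1],[[0.0259,-0.0322,0],0,-1],[[0.0259,-0.0322,0],0,-1],[[0.0259,-0.0322,0],0,-1],[[0.0259,-0.0322,0],0,-1]]}}

```text
time: 1.43
eef_pos: [340.4, -200.9, 250.7]
orientation: [3.13, 0.258, 0.002]
wrist_force: [-0.1, -0.5, 1.0]
grip_width: 0.001
```

Emit:
{"fn": "drive_tool", "kwargs": {"commands": [[[0.0259,-0.0322,0],0,-1],[[0.0259,-0.0322,0],0,-1],[[0.0259,-0.0322,0],0,-1],[[0.0259,-0.0322,0],0,-1],[[0.0,0.0,0],0,-1]]}}

```text
time: 1.85
eef_pos: [423.1, -52.2, 250.4]
orientation: [-3.126, -0.275, -0.004]
wrist_force: [-0.2, -1.2, 0.5]
grip_width: 0.003
```

```bash
cat >> h.py <<'E'
def st(q0=None):
    q=np.load('reader.npy'); c,s=np.cos(q[2]),np.sin(q[2]);T=np.array([[c,s],[-s,c]])
    S=arm.sense(); t=rot(S['orientation'])[:,0]
    print('t',round(S['time'],2),'tcp',(T@(S['eef_pos'][:2]-q[:2])).round(1),S['eef_pos'][2].round(1),'yaw',np.degrees(np.arctan2(t[1],t[0])-q[2]).round(2),'F',np.array(S['wrist_force']).round(1),'g',S['grip_width'],'tip',arm.tip_reach)
    if q0 is not None:
        p=imaging.capture('top'); w=np.r_[T.T@np.array(q0[:2],float)+q[:2],np.radians(q0[2])+q[2]]
        b=block(p,w)
        if b is None: print('no block'); return p
        B=b[0].copy(); B[:2]=T@(B[:2]-q[:2]); B[2]-=q[2]
        X=pose(B,BLK)[:,:2]
        print('block',B[:2].round(1),np.degrees(B[2]).round(2),'err',round(b[1],2),'conf',b[2],'corners ++,-+,--,+-',X.round(0).tolist()); return p
E
python3 -c "from h import *; st((-164,-11,-70))"
```

```text
t 1.85 tcp [-275.9   -3.3] 250.4 yaw 0.62 F [-0.2 -1.2  0.5] g 0.0032429224947488123 tip 19.0
block [-165.3  -14.3] -68.9 err 3.86 conf 0.63 corners ++,-+,--,+- [[-90.0, -37.0], [-124.0, 53.0], [-241.0, 8.0], [-206.0, -82.0]]
```

Emit:
{"fn": "drive_tool", "kwargs": {"commands": [[[0.024,-0.033,0],0,-1],[[0.024,-0.033,0],0,-1],[[0,0,0.036],0,-1],[[0,0,0.036],0,-1],[[0,0,0],0,-1]]}}

```text
time: 2.37
eef_pos: [451.3, 13.7, 169.1]
orientation: [-3.129, -0.257, 0.029]
wrist_force: [-2.9, -0.4, -2.5]
grip_width: 0.002
```

```bash
python3 -c "from h import *; st()"
```

```text
t 2.37 tcp [-237.2   57.1] 169.1 yaw -0.06 F [-2.9 -0.4 -2.5] g 0.00167946109673919 tip 19.0
```

Emit:
{"fn": "drive_tool", "kwargs": {"commands": [[[0.006,0,0.035],0,-1],[[0,0,0.035],0,-1],[[0,0,0.035],0,-1],[[0,0,0.02],0,-1],[[0,0,0],0,-1]]}}

```text
time: 2.78
eef_pos: [460.3, 13.7, 50.0]
orientation: [-3.13, -0.254, 0.014]
wrist_force: [-0.5, -0.7, -0.3]
grip_width: 0.005
```

Emit:
{"fn": "drive_tool", "kwargs": {"commands": [[[0,0,0],0,-1],[[0,0,0],0,-1]]}}

```text
time: 2.95
eef_pos: [465.4, 14.1, 56.2]
orientation: [3.13, 0.256, 0.007]
wrist_force: [0.4, -0.1, 0.2]
grip_width: 0.001
```

```bash
python3 -c "from h import *; st((-164,-11,-70))"
```

```text
t 2.95 tcp [-223.3   55.2] 56.2 yaw -0.09 F [ 0.4 -0.1  0.2] g 0.0005073113790782327 tip 19.0
block [-169.1  -10.4] -68.28 err 3.92 conf 0.7 corners ++,-+,--,+- [[-93.0, -32.0], [-129.0, 57.0], [-245.0, 11.0], [-209.0, -78.0]]
```

Emit:
{"fn": "drive_tool", "kwargs": {"commands": [[[-0.003,0,0.012],0,-1],[[0,0,0.012],0,-1],[[0,0.008,0],0,-1],[[0,0.008,0],0,-1],[[0,0.008,0],0,-1]]}}

```text
time: 3.47
eef_pos: [465.3, -9.5, 30.8]
orientation: [-3.131, -0.259, -0.003]
wrist_force: [-2.6, 2.9, 1.3]
grip_width: 0.002
```

Emit:
{"fn": "drive_tool", "kwargs": {"commands": [[[0,0.008,0],0,-1],[[0,0.008,0],0,-1],[[0,0.008,0],0,-1],[[0,0.008,0],0,-1],[[0,0.008,0],0,-1]]}}

```text
time: 3.88
eef_pos: [471.4, -48.5, 30.6]
orientation: [-3.129, -0.258, -0.002]
wrist_force: [-2.4, 4.0, 2.1]
grip_width: -0.001
```

Emit:
{"fn": "drive_tool", "kwargs": {"commands": [[[0,0.006,0],0,-1],[[0,0,0],0,-1],[[0,0,0],0,-1]]}}

```text
time: 4.13
eef_pos: [472.5, -55.3, 29.7]
orientation: [3.129, 0.257, 0.002]
wrist_force: [0.6, 0.6, 0.6]
grip_width: 0.003
```

```bash
python3 -c "
from h import *; p=st((-170,-25,-45)); im=p['image'][80:320,180:420]; save('p1',cv2.resize(im,None,fx=2.4,fy=2.4))"
```

```text
t 4.13 tcp [-227.7  -14.5] 29.7 yaw -0.04 F [0.6 0.6 0.6] g 0.0028253037818303474 tip 19.0
block [-160.9  -30.8] -46.4 err 2.73 conf 0.61 corners ++,-+,--,+- [[-83.0, -22.0], [-149.0, 47.0], [-239.0, -39.0], [-173.0, -109.0]]
```

View pics/p1.png

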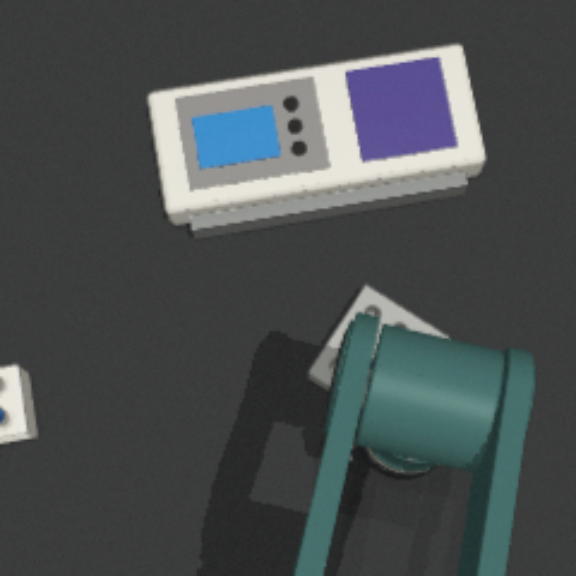

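The view shows the block turned by roughly 23°, with most of it behind the wrist (crop 310–530, 310–470). The scene camera looks from the far side, so I'll try that.

```bash
sed -i "s/def st(q0=None):/def st(q0=None,cam='top'):/; s/imaging.capture('top'); w/imaging.capture(cam); w/" h.py
python3 -c "
from h import *; p=st((-161,-31,-46),'scene'); save('p2',p['image'])"
```

```text
t 4.23 tcp [-227.8  -13.8] 29.5 yaw 0.0 F [ 0.2  0.2 -0.3] g -0.000981011672560917 tip 19.0
block [-160.6  -29.8] -41.39 err 0.78 conf 0.7 corners ++,-+,--,+- [[-83.0, -15.0], [-155.0, 49.0], [-238.0, -45.0], [-166.0, -108.0]]
```

View pics/p2.png

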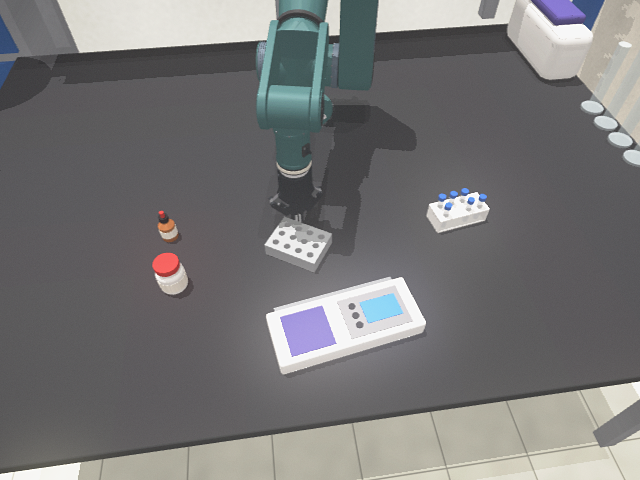

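The scene view shows the block clearly at (298,244), yaw -41° (29° gained), with the jar, dropper and rack untouched. Next I push the far corner back from the fence side.

Emit:
{"fn": "drive_tool", "kwargs": {"commands": [[[-0.01,-0.012,0],0,-1],[[0,0,-0.033],0,-1],[[0,0,-0.033],0,-1],[[0,0,-0.033],0,-1],[[0.0356,0.0088,0],0,-1]]}}

```text
time: 4.75
eef_pos: [497.3, -46.9, 137.8]
orientation: [3.126, 0.26, 0.02]
wrist_force: [2.0, -0.6, 1.7]
grip_width: -0.001
```

Emit:
{"fn": "drive_tool", "kwargs": {"commands": [[[0.0356,0.0088,0],0,-1],[[0.0356,0.0088,0],0,-1],[[0.0356,0.0088,0],0,-1],[[0.0356,0.0088,0],0,-1],[[0,0,0],0,-1]]}}

```text
time: 5.17
eef_pos: [647.7, -58.6, 124.7]
orientation: [3.131, 0.26, 0.0]
wrist_force: [-0.7, 0.5, -0.8]
grip_width: -0.003
```

Emit:
{"fn": "drive_tool", "kwargs": {"commands": [[[0,0,0],0,-1],[[0,0,0],0,-1]]}}

```text
time: 5.33
eef_pos: [642.3, -57.9, 127.4]
orientation: [-3.131, -0.26, 0.003]
wrist_force: [-0.6, 0.3, 0.6]
grip_width: -0.001
```

```bash
python3 -c "
from h import *; p=st((-161,-31,-41),'top')"
```

```text
t 5.33 tcp [-60.6 -44.9] 127.4 yaw 0.04 F [-0.6  0.3  0.6] g -0.0012006140160090626 tip 19.0
no block
```

Now down to z 31 and push along (-0.75, +0.66).

Emit:
{"fn": "drive_tool", "kwargs": {"commands": [[[0,0,0.032],0,-1],[[0,0,0.032],0,-1],[[0,0,0.024],0,-1],[[0,0,0.008],0,-1],[[0,0,0],0,-1]]}}

```text
time: 5.85
eef_pos: [640.1, -57.7, 30.0]
orientation: [-3.13, -0.259, 0.008]
wrist_force: [-0.0, -0.2, 0.1]
grip_width: -0.004
```

Emit:
{"fn": "drive_tool", "kwargs": {"commands": [[[-0.0075,-0.0066,0],0,-1],[[-0.0075,-0.0066,0],0,-1],[[-0.006,-0.0053,0],0,-1],[[-0.006,-0.0053,0],0,-1],[[-0.006,-0.0053,0],0,-1]]}}

```text
time: 6.27
eef_pos: [607.4, -34.4, 35.2]
orientation: [3.13, 0.259, 0.012]
wrist_force: [5.6, 0.1, 2.1]
grip_width: -0.001
```

Emit:
{"fn": "drive_tool", "kwargs": {"commands": [[[-0.006,-0.0053,0],0,-1],[[-0.006,-0.0053,0],0,-1],[[0,0,0],0,-1],[[0,0,0],0,-1]]}}

```text
time: 6.6
eef_pos: [592.3, -26.0, 33.7]
orientation: [3.13, 0.26, 0.003]
wrist_force: [2.8, -0.2, 1.8]
grip_width: 0.001
```

```bash
python3 -c "
from h import *; p=st((-170,-25,-25),'scene')"
```

```text
t 6.6 tcp [-104.7   -5.2] 33.7 yaw 0.05 F [ 2.8 -0.2  1.8] g 0.000671457154460337 tip 19.0
block [-184.   -23.8] -21.83 err 3.76 conf 0.57 corners ++,-+,--,+- [[-116.0, 16.0], [-205.0, 52.0], [-252.0, -64.0], [-163.0, -100.0]]
```

Emit:
{"fn": "drive_tool", "kwargs": {"commands": [[[0.015,0,0],0,-1],[[0,0,-0.033],0,-1],[[0,0,-0.033],0,-1],[[0,0,-0.033],0,-1],[[-0.039,0.007,0],0,-1]]}}

```text
time: 7.12
eef_pos: [577.2, -37.1, 139.2]
orientation: [3.128, 0.262, 0.025]
wrist_force: [0.7, -0.5, 2.8]
grip_width: 0.002
```

Emit:
{"fn": "drive_tool", "kwargs": {"commands": [[[-0.039,0.007,0],0,-1],[[-0.039,0.007,0],0,-1],[[-0.039,0.007,0],0,-1],[[-0.039,0.007,0],0,-1],[[0,0,0],0,-1]]}}

```text
time: 7.53
eef_pos: [412.1, -90.9, 128.2]
orientation: [-3.129, -0.254, 0.018]
wrist_force: [0.6, 0.6, -0.2]
grip_width: -0.0
```

Emit:
{"fn": "drive_tool", "kwargs": {"commands": [[[0,0,0.032],0,-1],[[0,0,0.032],0,-1],[[0,0,0.024],0,-1],[[0,0,0.008],0,-1],[[0,0,0],0,-1]]}}

```text
time: 7.95
eef_pos: [417.4, -89.6, 32.2]
orientation: [-3.128, -0.259, 0.013]
wrist_force: [-0.7, 0.1, 0.2]
grip_width: -0.0
```

```bash
python3 -c "
from h import *; p=st((-184,-24,-22),'scene')"
```

```text
t 7.95 tcp [-287.6  -39.3] 32.2 yaw 0.0 F [-0.7  0.1  0.2] g -0.00016382753137013568 tip 19.0
block [-183.5  -26. ] -23.32 err 0.44 conf 0.58 corners ++,-+,--,+- [[-115.0, 12.0], [-203.0, 50.0], [-252.0, -64.0], [-164.0, -102.0]]
```

Emit:
{"fn": "drive_tool", "kwargs": {"commands": [[[0.01,0,0],0,-1],[[0.008,0,0],0,-1],[[0.007,0,0],0,-1],[[0.006,0,0],0,-1],[[0.006,0,0],0,-1]]}}

```text
time: 8.47
eef_pos: [456.1, -84.6, 35.6]
orientation: [3.13, 0.26, -0.006]
wrist_force: [-7.8, -2.2, 3.9]
grip_width: -0.001
```

Emit:
{"fn": "drive_tool", "kwargs": {"commands": [[[0.006,0,0],0,-1],[[0.006,0,0],0,-1],[[0.005,0,0],0,-1],[[0,0,0],0,-1],[[0,0,0],0,-1]]}}

```text
time: 8.88
eef_pos: [473.2, -81.7, 35.0]
orientation: [3.131, 0.26, -0.002]
wrist_force: [-2.1, -0.5, -0.9]
grip_width: -0.002
```

```bash
python3 -c "
from h import *; p=st((-170,-30,-8),'scene')"
```

```text
t 8.88 tcp [-231.3  -40.6] 35.0 yaw 0.03 F [-2.1 -0.5 -0.9] g -0.0020551685241348085 tip 19.0
block [-166.6  -22.7] -18.14 err 0.65 conf 0.83 corners ++,-+,--,+- [[-101.0, 22.0], [-193.0, 52.0], [-232.0, -67.0], [-140.0, -97.0]]
```

Emit:
{"fn": "drive_tool", "kwargs": {"commands": [[[-0.012,0,0.003],0,-1],[[0,0.02,0],0,-1],[[0.008,0,0],0,-1],[[0.006,0,0],0,-1],[[0.006,0,0],0,-1]]}}

```text
time: 9.4
eef_pos: [484.5, -100.4, 32.3]
orientation: [3.13, 0.258, -0.003]
wrist_force: [-5.1, -3.1, 1.7]
grip_width: -0.001
```

Emit:
{"fn": "drive_tool", "kwargs": {"commands": [[[0.006,0,0],0,-1],[[0.006,0,0],0,-1],[[0,0,0],0,-1],[[0,0,0],0,-1]]}}

```text
time: 9.73
eef_pos: [497.7, -97.2, 32.6]
orientation: [-3.13, -0.26, -0.003]
wrist_force: [0.1, -0.0, 0.5]
grip_width: -0.0
```

```bash
python3 -c "
from h import *; p=st((-158,-22,-5),'scene')"
```

```text
t 9.73 tcp [-209.7  -59.9] 32.6 yaw 0.05 F [ 0.1 -0.   0.5] g -0.0003176210002506619 tip 19.0
block [-145.8  -11.5] -9.76 err 0.85 conf 0.77 corners ++,-+,--,+- [[-88.0, 42.0], [-182.0, 58.0], [-204.0, -65.0], [-109.0, -81.0]]
```

The block is at yaw -9.8° with plenty of clearance. I'll square it with both fingertips: back off, open, centre on the block, then push.

Emit:
{"fn": "drive_tool", "kwargs": {"commands": [[[-0.035,0,0],0,-1],[[0,-0.026,0],0,1],[[0,-0.025,0],0,1],[[0,0,0],0,1],[[0,0,0],0,1]]}}

```text
time: 10.25
eef_pos: [453.6, -52.6, 32.6]
orientation: [3.131, 0.262, 0.002]
wrist_force: [0.5, -0.5, -0.7]
grip_width: 0.564
```

Emit:
{"fn": "drive_tool", "kwargs": {"commands": [[[0,0,0],0,1],[[0,0,0],0,1],[[0,0,0],0,1],[[0,0,0.01],0,1],[[0,0,0],0,1]]}}

```text
time: 10.67
eef_pos: [452.5, -53.7, 20.5]
orientation: [-3.13, -0.258, 0.004]
wrist_force: [-0.5, -0.3, -0.4]
grip_width: 0.998
```

```bash
python3 -c "
from h import *; p=st((-146,-11,-10),'scene'); save('p3',cv2.resize(p['image'][120:320,180:440],None,fx=3,fy=3))"
```

```text
t 10.67 tcp [-247.1   -9.6] 20.5 yaw -0.03 F [-0.5 -0.3 -0.4] g 0.9980868192585739 tip 19.0
block [-145.2  -10.5] -9.73 err 1.08 conf 0.69 corners ++,-+,--,+- [[-87.0, 43.0], [-182.0, 59.0], [-203.0, -64.0], [-108.0, -80.0]]
```

View pics/p3.png

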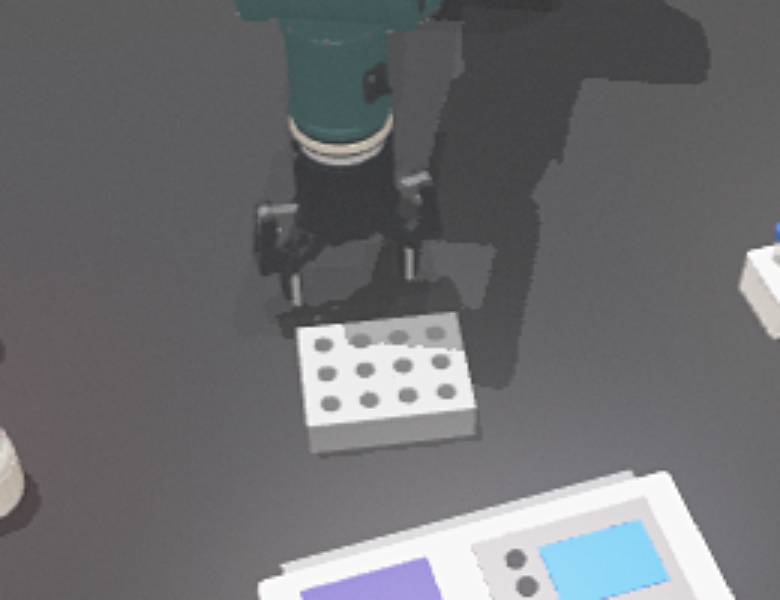

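The view shows the open fingers at about crop (295,290) and (408,265), standing behind the block's near long side. I'll push slowly so both tips bear on it.

Emit:
{"fn": "drive_tool", "kwargs": {"commands": [[[0.014,0,0],0,1],[[0.012,0,0],0,1],[[0.006,0,0],0,1],[[0.005,0,0],0,1],[[0.005,0,0],0,1]]}}

```text
time: 11.18
eef_pos: [493.6, -47.3, 22.0]
orientation: [3.13, 0.258, -0.007]
wrist_force: [-6.0, -2.5, 2.7]
grip_width: 0.999
```

Emit:
{"fn": "drive_tool", "kwargs": {"commands": [[[0.005,0,0],0,1],[[0.005,0,0],0,1],[[0.005,0,0],0,1],[[0.005,0,0],0,1],[[0,0,0],0,1]]}}

```text
time: 11.6
eef_pos: [514.1, -44.0, 21.9]
orientation: [3.13, 0.259, -0.004]
wrist_force: [-1.2, -2.3, 1.1]
grip_width: 1.001
```

Emit:
{"fn": "drive_tool", "kwargs": {"commands": [[[0,0,0],0,1],[[0,0,0],0,1]]}}

```text
time: 11.77
eef_pos: [514.0, -43.5, 21.9]
orientation: [3.131, 0.259, -0.002]
wrist_force: [-1.9, -1.7, 0.2]
grip_width: 1.005
```

```bash
python3 -c "
from h import *; p=st((-130,-8,-1),'scene')"
```

```text
t 11.77 tcp [-184.8   -9.6] 21.9 yaw 0.0 F [-1.9 -1.7  0.2] g 1.0052017153922923 tip 19.0
no block
```

```bash
python3 -c "
from h import *; p=st((-126,-8,-2),'scene');p=st((-126,-8,-2),'top')"
```

```text
t 11.87 tcp [-184.8   -9.6] 21.9 yaw 0.0 F [-2.1 -2.  -0.3] g 0.9977770127901543 tip 19.0
block [-129.4   -4.9] -0.79 err 0.66 conf 0.96 corners ++,-+,--,+- [[-81.0, 57.0], [-177.0, 58.0], [-178.0, -67.0], [-82.0, -68.0]]
t 11.97 tcp [-184.8   -9.6] 21.9 yaw 0.01 F [-2.6 -2.6 -0.7] g 1.0000865917970174 tip 19.0
block [-129.6  -10.6] 0.35 err 1.93 conf 0.59 corners ++,-+,--,+- [[-82.0, 52.0], [-178.0, 52.0], [-177.0, -73.0], [-81.0, -73.0]]
```

Square to within about 1°, 81 mm from the fence. Pushing it most of the way up.

Emit:
{"fn": "drive_tool", "kwargs": {"commands": [[[0.006,0,0],0,1],[[0.007,0,0],0,1],[[0.007,0,0],0,1],[[0.007,0,0],0,1],[[0.007,0,0],0,1]]}}

```text
time: 12.48
eef_pos: [548.1, -37.3, 21.9]
orientation: [-3.13, -0.26, 0.003]
wrist_force: [-5.4, -0.9, -0.4]
grip_width: 1.001
```

Emit:
{"fn": "drive_tool", "kwargs": {"commands": [[[0.007,0,0],0,1],[[0.007,0,0],0,1],[[0.007,0,0],0,1],[[0.006,0,0],0,1],[[0.005,0,0],0,1]]}}

```text
time: 12.9
eef_pos: [580.5, -32.2, 22.0]
orientation: [-3.131, -0.259, 0.0]
wrist_force: [-3.3, -0.8, -1.4]
grip_width: 0.999
```

Emit:
{"fn": "drive_tool", "kwargs": {"commands": [[[0.004,0,0],0,1],[[0.0,0,0],0,1],[[0,0,0],0,1]]}}

```text
time: 13.15
eef_pos: [585.1, -31.8, 23.0]
orientation: [3.131, 0.259, 0.005]
wrist_force: [-0.9, 0.4, 0.0]
grip_width: 0.999
```

```bash
python3 -c "
from h import *; p=st((-59,-8,0),'scene');save('p4',cv2.resize(p['image'][180:380,220:440],None,fx=3.5,fy=3)); p=st((-59,-8,0),'top')"
```

```text
t 13.15 tcp [-112.7   -9.7] 23.0 yaw 0.02 F [-0.9  0.4  0. ] g 0.9989929891947381 tip 19.0
block [-65.2  -3.8] -0.45 err 1.56 conf 0.81 corners ++,-+,--,+- [[-17.0, 58.0], [-113.0, 59.0], [-114.0, -66.0], [-18.0, -67.0]]
t 13.25 tcp [-112.7   -9.8] 23.4 yaw 0.01 F [ 0.3 -0.6  0.3] g 0.9963698099394321 tip 19.0
block [-55.2  -9.7] 1.11 err 1.69 conf 0.59 corners ++,-+,--,+- [[-8.0, 54.0], [-104.0, 52.0], [-102.0, -73.0], [-6.0, -71.0]]
```

View pics/p4.png

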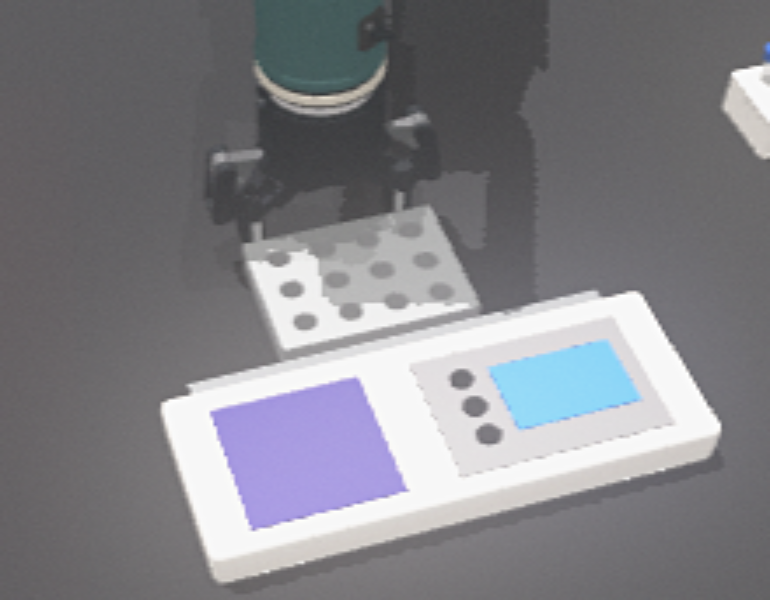

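The block stands square and close to the fence, with its front edge at crop (285,352)–(478,308) and a gap of about 8 mm. I'll push it home slowly, watching the force.

Emit:
{"fn": "drive_tool", "kwargs": {"commands": [[[0.003,0,0],0,1],[[0.002,0,0],0,1],[[0.002,0,0],0,1],[[0.002,0,0],0,1],[[0,0,0],0,1]]}}

```text
time: 13.77
eef_pos: [590.8, -30.9, 23.1]
orientation: [3.13, 0.26, -0.007]
wrist_force: [-8.4, -1.5, 6.9]
grip_width: 0.998
```

Emit:
{"fn": "drive_tool", "kwargs": {"commands": [[[0.002,0,0],0,1],[[0.001,0,0],0,1],[[0,0,0],0,1]]}}

```text
time: 14.02
eef_pos: [590.8, -30.9, 23.1]
orientation: [3.13, 0.259, -0.019]
wrist_force: [-16.8, -2.2, 11.8]
grip_width: 1.002
```

```bash
python3 -c "
from h import *; st()"
```

```text
t 14.02 tcp [-106.9   -9.8] 23.1 yaw 0.03 F [-16.8  -2.2  11.8] g 1.0016460809861114 tip 19.0
```

Emit:
{"fn": "drive_tool", "kwargs": {"commands": [[[0.002,0,0],0,1],[[0.001,0,0],0,1],[[0,0,0],0,1],[[0,0,0],0,1]]}}

```text
time: 14.35
eef_pos: [590.9, -30.9, 23.1]
orientation: [3.13, 0.26, -0.03]
wrist_force: [-25.3, -4.8, 18.0]
grip_width: 1.002
```

```bash
python3 -c "
from h import *; st(); print(arm.sense()['wrist_torque'])"
```

```text
t 14.35 tcp [-106.9   -9.8] 23.1 yaw 0.04 F [-25.3  -4.8  18. ] g 1.0017984733003698 tip 19.0
[-0.37817657  3.58197587  0.16777394]
```

Firm, symmetric contact: 25 N along the push with almost no moment about z. Now retreat straight back, rise and swing aside to check.

Emit:
{"fn": "drive_tool", "kwargs": {"commands": [[[-0.015,0,0],0,1],[[-0.03,0,0],0,1],[[-0.03,0,0],0,1],[[0,0,-0.04],0,1],[[0,0,-0.04],0,1]]}}

```text
time: 14.77
eef_pos: [515.4, -40.3, 94.8]
orientation: [-3.125, -0.257, 0.029]
wrist_force: [2.9, 0.7, 1.1]
grip_width: 1.004
```

Emit:
{"fn": "drive_tool", "kwargs": {"commands": [[[0,0,-0.04],0,1],[[0,0,-0.04],0,1],[[-0.028,0.028,0],0,1],[[-0.028,0.028,0],0,1],[[-0.028,0.028,0],0,1]]}}

```text
time: 15.18
eef_pos: [455.9, -139.2, 184.5]
orientation: [3.128, 0.263, 0.008]
wrist_force: [1.7, -1.8, 0.1]
grip_width: 0.999
```

Emit:
{"fn": "drive_tool", "kwargs": {"commands": [[[-0.028,0.028,0],0,1],[[-0.028,0.028,0],0,1],[[-0.028,0.028,0],0,1],[[-0.02,0.035,0],0,1],[[-0.02,0.035,0],0,1]]}}

```text
time: 15.6
eef_pos: [357.6, -312.3, 183.5]
orientation: [3.128, 0.259, 0.004]
wrist_force: [0.5, 1.1, 0.4]
grip_width: 1.001
```

Emit:
{"fn": "drive_tool", "kwargs": {"commands": [[[-0.02,0.035,0],0,1],[[-0.02,0.035,0],0,1],[[0,0,0],0,1],[[0,0,0],0,1]]}}

```text
time: 15.93
eef_pos: [329.8, -388.1, 182.6]
orientation: [3.131, 0.253, 0.001]
wrist_force: [0.6, 0.8, -1.0]
grip_width: 1.0
```

```bash
python3 -c "
from h import *; p=st((-48,-8,0),'scene')
a=cv2.resize(p['image'][200:340,240:400],None,fx=4,fy=2.5,interpolation=2)
p=st((-48,-8,0),'top'); b=cv2.resize(p['image'][110:230,230:390],None,fx=4,fy=2,interpolation=2)
b=cv2.resize(p['image'][120:230,230:390],None,fx=4,fy=2.2,interpolation=2)
save('p5',np.vstack([a,b]))"
```

```text
t 15.93 tcp [-423.1 -319.3] 182.6 yaw -0.22 F [ 0.6  0.8 -1. ] g 1.0003691786598417 tip 19.0
block [-66.6  -3.7] -1.1 err 2.5 conf 0.79 corners ++,-+,--,+- [[-17.0, 58.0], [-113.0, 60.0], [-116.0, -65.0], [-20.0, -67.0]]
t 16.03 tcp [-421.7 -317.3] 182.5 yaw 0.0 F [-0.2  0.6 -0.7] g 0.9992452549563083 tip 19.0
block [-46.9  -6.1] 0.15 err 0.34 conf 0.66 corners ++,-+,--,+- [[1.0, 56.0], [-95.0, 56.0], [-95.0, -69.0], [1.0, -69.0]]
```

View pics/p5.png

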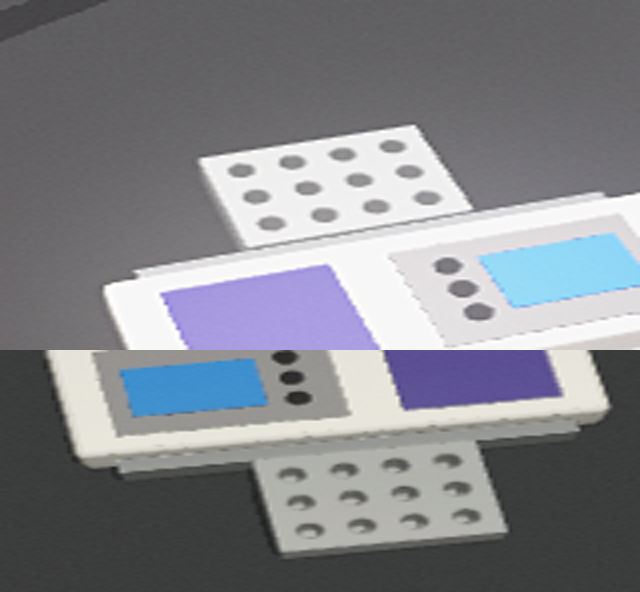

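Both views show the long side flush on the fence and well inside its ends. The top-camera fit gives a centre of (-47,-6) and a yaw of 0.15°. Handing in.

```bash
python3 -c "
from h import *; print(arm.finish_job())"
```

```text
the job is handed in; nothing more can be done
None
```

The tube block now lies with one long side flush against the reader's fence, about 60 mm inside each end, and the job is handed in at about 16 s of robot time.

**How it went:** I turned the block about 70° by pushing in turn near its near-left corner, its far corner and its near-right corner with the closed fingertips. At about 10° askew I squared it with both open fingertips, still some 80 mm from the fence. I then pushed it up in one straight run and held it against the fence at about 25 N. It was never pinched or lifted.

**Last checks:**
- **Top camera, robot clear:** long side at the fence plane within about 1 mm, yaw error 0.15°, block from -69 to +56 mm along a fence that runs ±130 mm.
- **Push:** the tool stopped dead with almost no twisting moment about the vertical, as expected with the whole side bearing on the fence.
- **Clearance:** the robot finished about 180 mm up, touching nothing.

**One check disagreed:** the scene-camera fit put the block about 18 mm short of the fence. That fit was poor, because the fence and reader hide the block's front face from that side. The picture itself shows no gap, so I went with the top camera.

I did not measure the rack, jar and dropper bottle again at the end. The fingertips were low only beside the block, and the moves over the bench were well above all three.

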